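# Level the monitor riser and hold the level down on it

### The job

The monitor riser on the desk leans down towards the end with the screw foot. Lay the spirit level flat and lengthways on the middle of its board and let go of it, then turn the black knob of the screw foot until the bubble settles between the two lines. Finish by pressing the level firmly down on the board from above, about as hard as the weight of a full bottle, with the bubble still between the lines, and stay pressing so that I can tighten the lock nut; leave the other things on the desk where they are.

Things in the scene. Friction and masses are not known exactly. Their poses are not given: they have to be found in the camera images.
- level: Loose spirit level: aluminium bar 220 long (x), 24 wide (y), 42 high (z), 0.30 kg, black end caps, standing on its base. Origin: centre of the underside. Plain flat sides; in the middle of the top a window 50 long shows a yellow-green vial with a pale bubble and two black rings. The flat top 25 to 110 mm either side of the middle is good to press on.
- bubble (a joint): Bubble's middle along the level's x axis from the vial's middle, m (-0.012 to 0.012). The bubble, 10 mm long, floats to the higher end, 1 mm for each 0.001 rad of tilt, and settles in about 1 s. Between the two lines (14 mm apart) means within 2 mm of 0.
- riser: Monitor riser: white board 300 long (y), 170 wide (x), 18 thick, top 90 mm above the desk, on two fixed legs at its -y end and a screw foot beyond its +y end. It cannot slide; it only tilts about its fixed feet. Origin: on the desk midway between the fixed feet, 130 mm to -y of the board's middle. At first the screw-foot end is 1.5 to 3 mm low.
- deck_mid (a point): Centre of the top face of the riser's board; axes as the riser's (y points to the screw foot).
- knob_mid (a point): Middle of the screw foot's hand knob: round, black, fluted, 40 across, 26 high, upright, 185 mm to +y of the board's middle; below it a bush 26 wide up to 31 mm under this point. Clockwise from above lifts this end 4 mm a turn, moving the bubble about 2 mm per radian towards the knob; the knob keeps its height. Travel over a turn either way; 0.06 N m; stays where left.
- stapler: Bystander: stapler 150 x 34 x 52, same area as the level; origin under its centre.
- wrench: Bystander: wrench 150 long, lying near the knob; origin under its centre.
- mug: Bystander: white mug, 82 across, 95 high; origin under its centre.
- tape: Bystander: roll of tape, 74 across, 19 high; origin under its centre.
- mouse: Bystander: computer mouse 105 x 60 x 32; origin under its centre.
- adapter: Bystander: black power adapter 48 x 90 x 28; origin under its centre.
Things that resemble listed ones, but are neither listed nor needed, are in the scene too. Leave any orange or turquoise look-alike of the level alone.

How it is judged:
On the way, in this order (a step that is already met when the one before it is completed fails the run):
1. the spirit level lies flat and lengthways on the middle of the riser's board, let go (angle between the x axis of level and the y axis of riser, either way round below 0.15 rad and z of level in the frame of deck_mid between -0.004 and 0.004 m and x of level in the frame of deck_mid between -0.055 and 0.055 m and y of level in the frame of deck_mid between -0.05 and 0.05 m and angle between level's own z axis and vertical below 0.04 rad and contact force between the fingers and level below 0.2 N), for 0.5 s.
2. with the level lying there untouched, the bubble has come between its lines by turning the foot (all of step 1 and value of joint bubble between -0.002 and 0.002 m and angle between riser's own z axis and vertical below 0.004 rad), for 0.4 s.
At the end, for the whole second after the job is handed in: Level flat and lengthways (0.15 rad) on the middle of the board (within 50 mm), bubble within 2 mm of the middle, board within 0.004 rad of level, fingers pressing on the level with more than 4 N and 7 to 45 N between level and board, the arm touching no other part of the riser (angle between the x axis of level and the y axis of riser, either way round below 0.15 rad and z of level in the frame of deck_mid between -0.004 and 0.004 m and x of level in the frame of deck_mid between -0.055 and 0.055 m and y of level in the frame of deck_mid between -0.05 and 0.05 m and angle between level's own z axis and vertical below 0.04 rad and value of joint bubble between -0.002 and 0.002 m and angle between riser's own z axis and vertical below 0.004 rad and contact force between the fingers and level above 4 N and contact force between level and riser between 7 and 45 N and contact force between the arm and riser below 0.5 N); the arm keeps its last pose, push and grip.
It fails at once if a bystander on the desk is pushed more than 25 mm (distance of any of stapler, wrench, mug, tape, mouse, adapter from where it was at the start of the episode above 0.025 m).
It fails at once if the level is tipped over (angle between level's own z axis and vertical above 0.7 rad).
It also fails if it takes over 72 s, if anything falls off the work surface, if the arm or the gripper's body presses on something with over 40 N, if the wrist force passes 120 N, or if a joint passes its speed limit or range.

### The arm

A 7-joint arm with a two-finger parallel gripper is mounted at the origin on the work surface. World frame = base frame: x ahead of the robot, y to its left, z up, the work surface at z = 0. Lengths are in m, angles in rad, forces in N, time in s.
With the tool pointing down it reaches from about 0.425 to 0.8 m from the base axis. Payload 8.3 kg.
Tool frame: the origin (TCP) lies at the very end of the fingers, on their centre line; the grasp point (between the pads) lies 19 mm behind it; z points along the fingers, y is the line along which they close (so a half turn about z gives the same grasp; the last joint's range is limited). The gripper opens to 85 mm and grips with 20 to 120 N. Pads are 22 mm wide; open, the fingers measure 114 mm over their backs; the gripper's body (76 mm by 85 mm) begins 54 mm behind the grasp point. The pads swing forward as they close: fully open they stand 13 mm farther back than shut.
Start: joints at [1.086, 0.383, 0.016, 1.37, -0.006, 1.388, -0.046], TCP at [0.256, -0.57, 0.231] pointing down, gripper open.
Joint ranges: [-2.95, 2.95], [-0.25, 2.06], [-1.52, 1.56], [0.18, 2.33], [-1.44, 4.58], [0.02, 2.06], [-3.01, 3.01]. Speed limits (rad/s): [2.39, 2.39, 3.01, 3.01, 3.14, 3.14, 3.14].

### API

Orientations are given as a 3x3 rotation matrix whose columns are the frame's x, y, z axes.
In Python, from rig import env gives the robot as it stands. The module is installed in compiled form; this text tells all that it offers.
- The arm moves only by the shell command python3 -m crank 'ROWS'. ROWS is JSON, one flat list of numbers, 7 for each row, row after row: the turn, a rotation vector about the tool's x, y, z in rad, then the shift along the tool's x, y, z in mm, then the closure, from 0 (fully open) to 1 (shut). In form: [rx, ry, rz, x, y, z, grip, rx, ry, rz, x, y, z, grip, ...]. A call has exactly 5 rows; each row is the pose to reach, as a shift and turn from the pose commanded when the call began, along the tool's axes at that moment; what a row does not reach only later rows make up. A row lasts 1/8 s, in which the tool goes at most 62.5 mm and 10.7 degrees, less where a joint would pass 70% of its speed; a pose out of reach is approached as far as the arm can. A call with a gripper value outside its range is refused whole. The fingers move at their own pace and stop on an object; the grip force is fixed at half the most. Time passes only in rows, so rows that repeat a pose let the fingers close, or fill a call up. It gives the time, the measured TCP pose, the force, the opening and the grip force at its end, in the units of the state.
- env.state(): the state, without advancing time (a new reading comes with each control period).
- env.get_image(name): name is "scene" or "top"; returns the picture (420x560x3 uint8, red, green, blue); there is no depth.
- env.camera_params(name): a dict with "vfov" (degrees; the focal length in pixels is half the picture's height over the tangent of half this angle, whatever the lens; pixels are square), "cx", "cy" (the principal point, pixels), "T" (4x4, takes a point from camera to world coordinates). Camera axes: x right, y up, looking along -z (the intrinsics and any distortion apply to the point x, -y, -z); pixel columns grow to the right and rows downward; lengths in m; the calibration is good to about 2 mm. A picture is of the moment at which its call begins. camera_params takes no time and is no camera call.
- env.sign_off(): hands the job in; it is judged then, once.
The state is a dict: "time": time; "joints": joint angles; "qvel": joint speeds; "joint_torque": joint torques, N m; "tool_pos": TCP position; "eef_rot": TCP orientation; "force": force on the tool from outside, world axes, zero at the start; "torque": the same for the moment, N m; "width": finger opening in m; "grip_force": force on a finger pad.
Only numpy, scipy, OpenCV 4.12 (cv2) and the standard library are available. Lean on these libraries where they do the work, as an engineer would, in place of code of your own. Each camera call takes 0.05 s, during which the arm holds its last target. There are 200 camera calls.

## Working session

There is one attempt and no reset: what is moved stays moved. The work goes in short steps, Python scripts to look and compute and a shell command to move; the robot and the scene stay as the last step left them, time stands still between calls to the robot, and variables do not carry over. Pictures are saved under pics/ and viewed, at most 10 in all, crops included, and the job is handed in when it is done.

```bash
mkdir -p pics
python3 - <<'E'
from rig import env
import cv2,numpy as np
s=env.state();print(s['time'],s['tool_pos'],np.round(s['eef_rot'],3).tolist(),s['width'],s['force'])
for n in("scene","top"):
    im=env.get_image(n);cv2.imwrite(f"pics/{n}0.png",im[:,:,::-1]);p=env.camera_params(n);print({k:(np.round(v,4).tolist() if k=='T' else v) for k,v in p.items()})
E
```

```text
0.0 [ 0.25568556 -0.56976226  0.23026862] [[0.912, 0.409, -0.001], [0.409, -0.912, 0.002], [-0.0, -0.002, -1.0]] 0.08584986983800111 [-0.49497404 -0.7192267  -0.07584036]
{'vfov': 56.57599024390656, 'cx': 286.0170489213207, 'cy': 208.23820931856747, 'T': [[0.4896, -0.7124, 0.5028, 1.1234], [0.8719, 0.3925, -0.2928, -0.3539], [0.0112, 0.5818, 0.8133, 1.0853], [0.0, 0.0, 0.0, 1.0]]}
{'vfov': 48.317580446184316, 'cx': 273.058852489826, 'cy': 208.9572828317841, 'T': [[-0.0202, 0.9886, -0.1494, 0.3045], [-0.9998, -0.0191, 0.0088, 0.0236], [0.0059, 0.1496, 0.9887, 1.3471], [0.0, 0.0, 0.0, 1.0]]}
```

View pics/scene0.png

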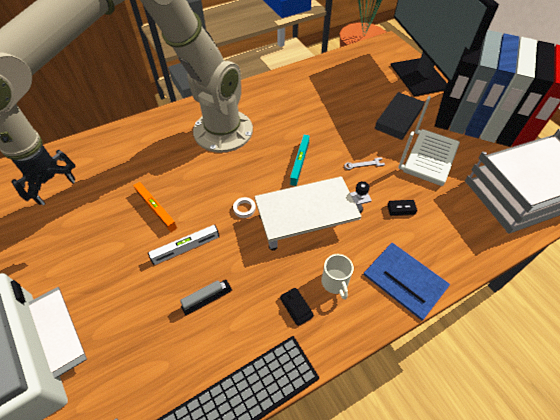

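View pics/top0.png

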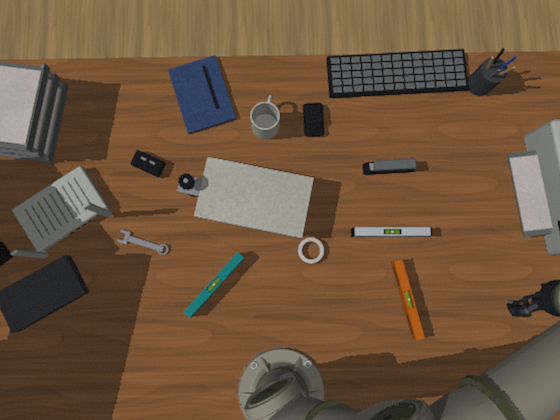

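Scene view: the silver level is at about (184,245), the board at (308,207), the knob at (362,188) and the stapler at (206,296). Top view: the level is at (391,232), the board at (254,197) and the knob at (186,181), with the tape at (311,250) and the wrench at (145,242). Next I'll measure from both views.

```bash
cat > h.py <<'E'
from rig import env
import cv2,numpy as np
class Cam:
    def __init__(s,n):
        p=env.camera_params(n);s.T=np.array(p['T']);s.f=210/np.tan(np.radians(p['vfov']/2));s.c=np.array([p['cx'],p['cy']])
    def ray(s,uv):
        d=np.array([(uv[0]-s.c[0])/s.f,-(uv[1]-s.c[1])/s.f,-1.]);return s.T[:3,3],s.T[:3,:3]@d
    def plane(s,uv,z):
        o,d=s.ray(uv);return o+d*(z-o[2])/d[2]
    def px(s,P):
        q=s.T[:3,:3].T@(np.array(P)-s.T[:3,3]);return s.c+s.f*np.array([q[0],-q[1]])/-q[2]
S,Tp=Cam("scene"),Cam("top")
def tri(a,b):
    (o,d),(p,e)=S.ray(a),Tp.ray(b);t=np.linalg.lstsq(np.c_[d,-e],p-o,rcond=None)[0]
    A,B=o+d*t[0],p+e*t[1];return (A+B)/2,np.linalg.norm(A-B)
def comps(mask,roi):
    x0,y0,x1,y1=roi;m=np.zeros_like(mask,np.uint8);m[y0:y1,x0:x1]=mask[y0:y1,x0:x1]*255
    c=cv2.findContours(m,cv2.RETR_EXTERNAL,cv2.CHAIN_APPROX_NONE)[0];return max(c,key=cv2.contourArea)
def sort4(P): return P
E
python3 - <<'E'
from h import *
im={n:cv2.imread(f"pics/{n}0.png") for n in("scene","top")}
hsv={n:cv2.cvtColor(i,cv2.COLOR_BGR2HSV) for n,i in im.items()}
roiL={'scene':(140,218,228,270),'top':(345,220,440,245)}
roiB={'scene':(250,170,372,250),'top':(190,150,320,242)}
roiK={'scene':(350,176,375,200),'top':(172,168,200,194)}
V={};B={};K={}
for n in im:
    H,s,v=cv2.split(hsv[n])
    def cen(mask,roi):
        c=comps(mask,roi);m=cv2.moments(c);return np.array([m['m10'],m['m01']])/m['m00'],c
    V[n],c=cen((H>22)&(H<50)&(s>110)&(v>90),roiL[n]);print(n,'vial',V[n],cv2.minAreaRect(c))
    thr=90 if n=='top' else 110
    _,c=cen((s<60)&(v>thr),roiL[n]);print(' level',cv2.minAreaRect(c))
    _,c=cen((s<60)&(v>(110 if n=='top' else 190)),roiB[n]);h=cv2.convexHull(c)
    a=cv2.approxPolyDP(h,6,True)[:,0];print(' board',cv2.contourArea(c),a.tolist(),np.round(cv2.boxPoints(cv2.minAreaRect(c)),1).tolist());B[n]=a
    K[n],c=cen((v<60),roiK[n]);print(' knob',K[n],cv2.boundingRect(c),cv2.minEnclosingCircle(c))
print(tri(V['scene'],V['top']),tri(K['scene'],K['top']))
big=np.vstack([cv2.resize(im['scene'][218:270,140:240],(800,416)*1,interpolation=cv2.INTER_CUBIC)[:300],cv2.resize(im['top'][155:192,170:270],(800,296),interpolation=cv2.INTER_CUBIC)])
cv2.imwrite('pics/crop1.png',big)
E
```

```text
scene vial [183.0990991  240.99099099] ((183.00001525878906, 240.99996948242188), (2.5997345447540283, 13.370063781738281), 68.19859313964844)
 level ((182.46353149414062, 241.22586059570312), (7.470097541809082, 72.08158874511719), 67.16634368896484)
 board 3943.0 [[342, 178], [360, 216], [268, 238], [255, 196]] [[254.1999969482422, 195.89999389648438], [349.70001220703125, 172.6999969482422], [360.3999938964844, 216.5], [264.8999938964844, 239.6999969482422]]
 knob [361.9292517 188.0462585] (356, 182, 13, 14) ((362.0, 188.3076934814453), 6.984869003295898)
top vial [392.09219858 231.58865248] ((392.0, 231.5), (3.0, 14.0), 90.0)
 level ((392.0, 231.5), (9.0, 76.0), 90.0)
 board 6598.5 [[207, 158], [313, 177], [302, 236], [194, 216], [190, 189]] [[184.89999389648438, 214.60000610351562], [197.0, 153.8000030517578], [313.79998779296875, 177.1999969482422], [301.6000061035156, 237.89999389648438]]
 knob [186.32741617 181.18047337] (179, 174, 16, 16) ((186.0, 181.5), 8.20071029663086)
(array([ 0.43183697, -0.31919092,  0.04093794]), np.float64(0.003053465654671969)) (array([0.57105871, 0.24455211, 0.11542736]), np.float64(0.0020837743410511587))
```

View pics/crop1.png

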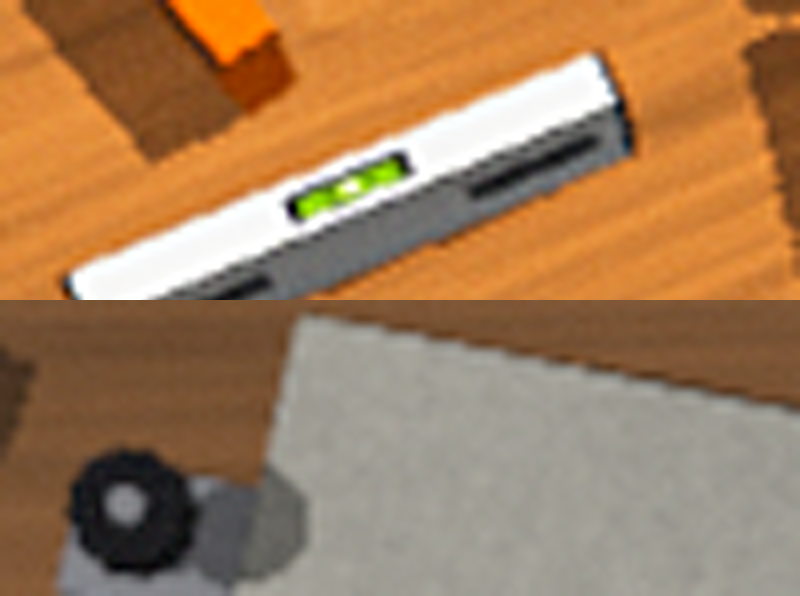

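Run:
```python
from h import *
s=np.array([[342,178],[360,216],[268,238],[255,196]]);t=np.array([[194,216],[207,158],[313,177],[302,236]])
C=[]
for a,b in zip(s,t):
    P,e=tri(a,b);C.append(Tp.plane(b,.09));print(P.round(4),round(e,4),C[-1].round(4),S.plane(a,.09).round(4))
C=np.array(C);m=C.mean(0);Y=(C[0]+C[1]-C[2]-C[3])/2;X=(C[1]+C[2]-C[0]-C[3])/2
print('deck',m,'len',np.linalg.norm(Y),np.linalg.norm(X),'yaw of Y from world y',-np.arctan2(Y[0],Y[1]),np.arctan2(X[1],X[0]))
y=Y/np.linalg.norm(Y);print('knob pred',m+.185*y, 'obs top@',[Tp.plane([186.2,181.2],z).round(4) for z in(.09,.105,.12)],[S.plane([361.9,188],z).round(4) for z in(.09,.105,.12)])
im=cv2.imread('pics/scene0.png');top=cv2.imread('pics/top0.png')
for n,i,c,roi,th in(('scene',im,S,(140,218,228,270),215),('top',top,Tp,(345,220,440,245),110)):
    h,sa,v=cv2.split(cv2.cvtColor(i,cv2.COLOR_BGR2HSV));k=comps((sa<60)&(v>th),roi);r=cv2.minAreaRect(k);b=cv2.boxPoints(r)
    P=np.array([c.plane(q,.042) for q in b]);print(n,r);print(P.round(4).tolist(),P.mean(0))
    d=P[[np.argsort(P[:,1])]][0];D=d[2:].mean(0)-d[:2].mean(0);print('axis',D,np.arctan2(-D[0],D[1]))
```

```text
[0.4824 0.2312 0.0797] 0.0062 [0.4794 0.2267 0.09  ] [0.49   0.2282 0.09  ]
[0.6419 0.1929 0.0851] 0.0013 [0.6402 0.1917 0.09  ] [0.6445 0.1909 0.09  ]
[ 0.5801 -0.0979  0.0961] 0.0013 [ 0.5811 -0.0991  0.09  ] [ 0.577  -0.0957  0.09  ]
[ 0.4199 -0.062   0.0939] 0.004 [ 0.4194 -0.0641  0.09  ] [ 0.4179 -0.059   0.09  ]
deck [0.53003482 0.06381108 0.09      ] len 0.2968130379976366 0.1650347284129722 yaw of Y from world y -0.20193104167332146 -0.2136585019908356
knob pred [0.5671387  0.24505209 0.09      ] obs top@ [array([0.576 , 0.2485, 0.09  ]), array([0.5727, 0.2458, 0.105 ]), array([0.5695, 0.2431, 0.12  ])] [array([0.5567, 0.2613, 0.09  ]), array([0.5653, 0.2521, 0.105 ]), array([0.5738, 0.2428, 0.12  ])]
scene ((182.162353515625, 241.01055908203125), (6.839504241943359, 70.91741943359375), 67.16634368896484)
[[0.4176, -0.4236, 0.042], [0.421, -0.2111, 0.042], [0.4469, -0.2132, 0.042], [0.4423, -0.4233, 0.042]] [ 0.43194522 -0.31777525  0.042     ]
axis [0.00400812 0.21130517 0.        ] -0.01896611464618298
top ((392.5, 231.0), (8.0, 75.0), 90.0)
[[0.4462, -0.2169, 0.042], [0.4421, -0.4277, 0.042], [0.4196, -0.4262, 0.042], [0.4237, -0.2159, 0.042]] [ 0.43286422 -0.32167617  0.042     ]
axis [0.00411907 0.21055266 0.        ] -0.019560656488032634
```

```bash
cat >> h.py <<'E'
from scipy.spatial.transform import Rotation as Ro
def go(x,y,z,yaw):
    s=env.state();R=np.array(s['eef_rot']);p=np.array(s['tool_pos'])
    c,n=np.cos(yaw),np.sin(yaw);G=np.array([[c,n,0],[n,-c,0],[0,0,-1]])
    print('t',round(s['time'],2),'rv',Ro.from_matrix(R.T@G).as_rotvec().round(3),'mm',(R.T@(np.array([x,y,z])-p)*1000).round(1),'yaw',np.arctan2(R[1,0],R[0,0]).round(3),'p',p.round(4),'w',round(s['width'],4),'F',np.round(s['force'],1),'j7',round(s['joints'][6],2))
E
python3 -c "
from h import *
go(.4325,-.3195,.13,1.551)"
```

```text
t 0.1 rv [-2.000e-03 -1.000e-03 -1.129e+00] mm [ 263.8 -155.8  100.6] yaw 0.422 p [ 0.2557 -0.5698  0.2304] w 0.0852 F [-0.1  0.4 -0.4] j7 -0.05
```

```bash
python3 -m crank '[0,0,-0.18,50,-30,20,0, 0,0,-0.36,100,-60,40,0, 0,0,-0.54,155,-92,60,0, 0,0,-0.72,210,-124,80,0, -0.002,-0.001,-0.9,263.8,-155.8,100.6,0]'; python3 -c "
from h import *
go(.4325,-.3195,.13,1.551)"
```

```text
time: 0.72
tool_pos: [0.4271, -0.3274, 0.1337]
eef_rot: [[0.241, 0.971, 0.001], [0.971, -0.241, -0.002], [-0.002, 0.001, -1.0]]
force: [0.6, -1.4, -0.6]
width: 0.0851
grip_force: 0.0
t 0.72 rv [ 0.001  0.002 -0.223] mm [8.9 3.4 3.7] yaw 1.328 p [ 0.4271 -0.3274  0.1337] w 0.0851 F [ 0.6 -1.4 -0.6] j7 0.28
```

```bash
python3 -m crank '[0,0,-0.12,0,0,0,0, 0,0,-0.228,0,0,0,0, 0,0,-0.228,0,0,40,0, 0,0,-0.228,0,0,60,0, 0,0,-0.228,0,0,60,0]'; python3 -c "
from h import *
go(.4325,-.3195,.012,1.551)"
```

```text
time: 1.35
tool_pos: [0.4251, -0.3283, 0.0725]
eef_rot: [[0.021, 1.0, -0.002], [1.0, -0.021, 0.001], [0.001, -0.002, -1.0]]
force: [-0.1, 0.2, 0.6]
width: 0.0857
grip_force: 0.0
t 1.35 rv [-0.002 -0.001 -0.001] mm [ 8.9  7.4 60.5] yaw 1.55 p [ 0.4251 -0.3283  0.0725] w 0.0857 F [-0.1  0.2  0.6] j7 0.48
```

```bash
python3 -m crank '[0,0,0,9,7.4,10,0, 0,0,0,9,7.4,30,0, 0,0,0,9,7.4,50,0, 0,0,0,9,7.4,60.5,0, 0,0,0,9,7.4,60.5,0]';python3 -m crank '[0,0,0,0,0,0,1, 0,0,0,0,0,0,1, 0,0,0,0,0,0,1, 0,0,0,0,0,0,1, 0,0,0,0,0,0,1]'; python3 -c "
from h import *
go(.4325,-.3195,.15,1.551)"
```

```text
time: 1.98
tool_pos: [0.4343, -0.32, 0.0137]
eef_rot: [[0.02, 1.0, 0.001], [1.0, -0.02, -0.001], [-0.001, 0.001, -1.0]]
force: [0.5, -0.3, 0.3]
width: 0.0856
grip_force: 0.0
time: 2.6
tool_pos: [0.4342, -0.3208, 0.0144]
eef_rot: [[0.021, 1.0, 0.001], [1.0, -0.021, -0.003], [-0.002, 0.001, -1.0]]
force: [-0.8, 0.4, 5.7]
width: 0.0234
grip_force: 60.9
t 2.6 rv [ 0.001  0.002 -0.001] mm [   0.9   -1.6 -135.6] yaw 1.55 p [ 0.4342 -0.3208  0.0144] w 0.0234 F [-0.8  0.4  5.7] j7 0.43
```

```bash
python3 -m crank '[0,0,0,0,0,-20,1, 0,0,0,0,0,-60,1, 0,0,0,0,0,-100,1, 0,0,0,0,0,-136,1, 0,0,0,0,0,-136,1]'; python3 -c "
from h import *
go(.5275,.052,.15,1.364)"
```

```text
time: 3.22
tool_pos: [0.4354, -0.3211, 0.1525]
eef_rot: [[0.021, 1.0, 0.005], [1.0, -0.021, -0.005], [-0.005, 0.005, -1.0]]
force: [0.8, -0.4, -2.8]
width: 0.0237
grip_force: 60.0
t 3.23 rv [0.005 0.004 0.186] mm [374.9  84.3   1.1] yaw 1.55 p [ 0.4354 -0.3211  0.1525] w 0.0237 F [ 0.8 -0.4 -2.8] j7 0.48
```

```bash
python3 -m crank '[0,0,0.03,40,9,0,1, 0,0,0.07,90,20,0,1, 0,0,0.1,140,32,0,1, 0,0,0.13,190,43,0,1, 0,0,0.16,240,54,0,1]'; python3 -m crank '[0,0,0,40,0,0,1, 0,0,0,80,0,0,1, 0,0,0,90,0,0,1, 0,0,0,90,0,0,1, 0,0,0,90,0,0,1]'; python3 -c "
from h import *
go(.5275,.052,.125,1.364)"
```

```text
time: 3.85
tool_pos: [0.4921, -0.0797, 0.1477]
eef_rot: [[0.181, 0.983, -0.002], [0.983, -0.181, -0.001], [-0.002, -0.001, -1.0]]
force: [1.4, 0.1, -3.1]
width: 0.023
grip_force: 59.8
time: 4.47
tool_pos: [0.5087, 0.0054, 0.1485]
eef_rot: [[0.182, 0.983, -0.001], [0.983, -0.182, -0.002], [-0.003, -0.0, -1.0]]
force: [-0.2, -0.1, -4.0]
width: 0.0237
grip_force: 59.8
t 4.47 rv [-0.     0.003  0.024] mm [49.3 10.  23.4] yaw 1.388 p [0.5087 0.0054 0.1485] w 0.0237 F [-0.2 -0.1 -4. ] j7 -0.36
```

```bash
python3 -m crank '[0,0,0.024,20,4,5,1, 0,0,0.024,49,10,10,1, 0,0,0.024,49,10,23,1, 0,0,0.024,49,10,30,1, 0,0,0.024,49,10,35,1]'; python3 -m crank '[0,0,0,0,0,2,1, 0,0,0,0,0,4,1, 0,0,0,0,0,6,1, 0,0,0,0,0,6,1, 0,0,0,0,0,6,1]'; python3 -c "
from h import *
go(.5275,.052,.103,1.364)"
```

```text
time: 5.1
tool_pos: [0.5275, 0.0517, 0.1135]
eef_rot: [[0.206, 0.979, -0.0], [0.979, -0.206, -0.003], [-0.003, 0.0, -1.0]]
force: [-0.0, -0.5, -2.2]
width: 0.0231
grip_force: 59.8
time: 5.72
tool_pos: [0.5279, 0.0535, 0.1083]
eef_rot: [[0.203, 0.979, 0.001], [0.979, -0.203, -0.002], [-0.002, 0.001, -1.0]]
force: [-0.7, 0.1, -2.8]
width: 0.023
grip_force: 59.8
t 5.72 rv [0.001 0.002 0.002] mm [-1.5 -0.1  5.3] yaw 1.366 p [0.5279 0.0535 0.1083] w 0.023 F [-0.7  0.1 -2.8] j7 -0.52
```

Descending in small steps until contact is felt.

```bash
python3 -m crank '[0,0,0,0,0,1,1, 0,0,0,0,0,2,1, 0,0,0,0,0,3,1, 0,0,0,0,0,3.5,1, 0,0,0,0,0,3.5,1]'; python3 -m crank '[0,0,0,0,0,1,1, 0,0,0,0,0,1.5,1, 0,0,0,0,0,1.5,1, 0,0,0,0,0,1.5,1, 0,0,0,0,0,1.5,1]'
```

```text
time: 6.35
tool_pos: [0.5278, 0.0534, 0.1047]
eef_rot: [[0.203, 0.979, 0.001], [0.979, -0.203, -0.002], [-0.002, 0.001, -1.0]]
force: [0.1, -0.1, -2.6]
width: 0.0228
grip_force: 59.8
time: 6.98
tool_pos: [0.5281, 0.0536, 0.1037]
eef_rot: [[0.203, 0.979, 0.001], [0.979, -0.203, -0.002], [-0.002, 0.002, -1.0]]
force: [-2.6, 0.7, 5.3]
width: 0.0229
grip_force: 60.8
```

```bash
python3 -m crank '[0,0,0,0,0,-0.5,0, 0,0,0,0,0,-0.5,0, 0,0,0,0,0,-0.5,0, 0,0,0,0,0,-0.5,0, 0,0,0,0,0,-0.5,0]'; python3 -m crank '[0,0,0,0,0,-20,0, 0,0,0,0,0,-60,0, 0,0,0,0,0,-100,0, 0,0,0,0,0,-120,0, 0,0,0,0,0,-120,0]';  python3 -c "
from h import *
go(.5675,.245,.2,1.364)
go(.5675,.245,.2,2.9)"
```

```text
time: 7.6
tool_pos: [0.5279, 0.0534, 0.1037]
eef_rot: [[0.204, 0.979, 0.001], [0.979, -0.204, -0.002], [-0.002, 0.001, -1.0]]
force: [-0.1, 0.0, -0.9]
width: 0.0852
grip_force: 0.0
time: 8.22
tool_pos: [0.5287, 0.0539, 0.2253]
eef_rot: [[0.204, 0.979, 0.004], [0.979, -0.204, -0.002], [-0.001, 0.005, -1.0]]
force: [0.6, -0.1, -0.6]
width: 0.0854
grip_force: 0.0
t 8.22 rv [0.005 0.001 0.002] mm [195.   -1.   25.1] yaw 1.366 p [0.5287 0.0539 0.2253] w 0.0854 F [ 0.6 -0.1 -0.6] j7 -0.47
t 8.22 rv [ 0.003  0.004 -1.534] mm [195.   -1.   25.1] yaw 1.366 p [0.5287 0.0539 0.2253] w 0.0854 F [ 0.6 -0.1 -0.6] j7 -0.47
```

```bash
python3 -m crank '[0,0,-0.18,40,0,0,0, 0,0,-0.36,80,0,0,0, 0,0,-0.54,120,0,0,0, 0,0,-0.72,160,0,5,0, 0,0,-0.9,195,-1,10,0]'; python3 -m crank '[0,0,-0.18,0,0,0,0, 0,0,-0.36,0,0,0,0, 0,0,-0.54,0,0,0,0, 0,0,-0.72,0,0,0,0, 0,0,-0.9,0,0,0,0]';python3 -m crank '[0,0,-0.18,0,0,0,0, 0,0,-0.36,0,0,0,0, 0,0,-0.54,0,0,0,0, 0,0,-0.72,0,0,0,0, 0,0,-0.9,0,0,0,0]'
python3 - <<'E'
from h import *
go(.5675,.245,.2,4.07)
o=[]
for n,c in(("scene",S),("top",Tp)):
    im=env.get_image(n)[:,:,::-1];cv2.imwrite(f"pics/{n}1.png",im)
    u,v=c.px([.5275,.052,.132]).astype(int);a=(20,15);o.append(cv2.resize(im[v-15:v+15,u-20:u+20],(400,300),interpolation=cv2.INTER_CUBIC));print(n,u,v)
    k=c.px([.55,.13,.1]).astype(int);o.append(cv2.resize(im[k[1]-75:k[1]+75,k[0]-100:k[0]+100],(400,300)))
cv2.imwrite('pics/c2.png',np.vstack([np.hstack(o[:2]),np.hstack(o[2:])]))
E
```

```text
time: 8.85
tool_pos: [0.5661, 0.246, 0.2115]
eef_rot: [[-0.645, 0.764, -0.001], [0.764, 0.645, -0.002], [-0.001, -0.002, -1.0]]
force: [-0.4, 0.5, 0.7]
width: 0.0853
grip_force: 0.0
time: 9.48
tool_pos: [0.5659, 0.2445, 0.2116]
eef_rot: [[-1.0, -0.031, -0.001], [-0.031, 1.0, -0.003], [0.001, -0.002, -1.0]]
force: [0.5, 0.6, 0.2]
width: 0.0856
grip_force: 0.0
time: 10.1
tool_pos: [0.566, 0.2446, 0.2117]
eef_rot: [[-0.597, -0.802, -0.001], [-0.802, 0.597, -0.002], [0.003, -0.001, -1.0]]
force: [0.3, -0.1, 0.5]
width: 0.0856
grip_force: 0.0
t 10.1 rv [-0.001 -0.003  0.002] mm [-1.3 -1.  11.7] yaw -2.211 p [0.566  0.2446 0.2117] w 0.0856 F [ 0.3 -0.1  0.5] j7 1.68
scene 302 198
top 257 194
```

View pics/c2.png

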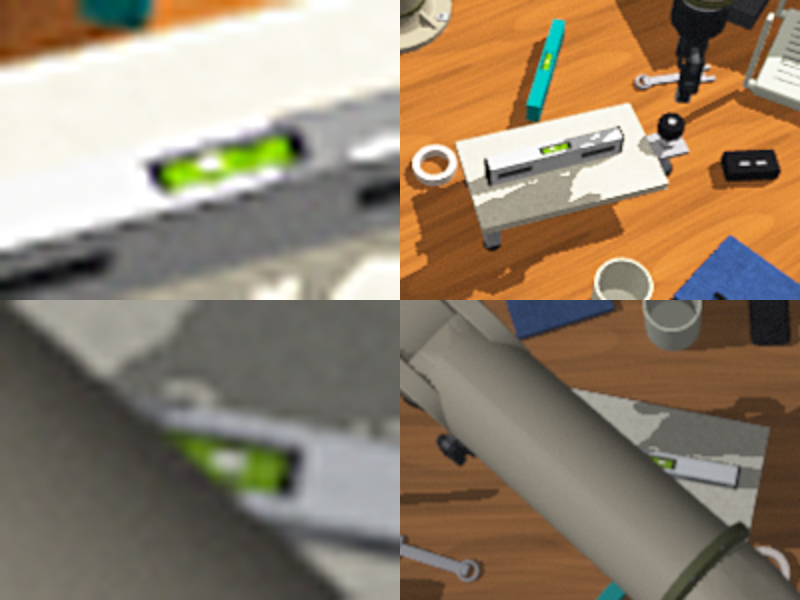

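```bash
cat >> h.py <<'E'
def bubble(im,c,ctr,yaw,show=False):
    """im BGR; ctr approx window centre (z=.13). returns bubble offset (mm) along axis yaw from green extent centre"""
    a=np.array([np.cos(yaw),np.sin(yaw),0]);l=np.array([-a[1],a[0],0]);ctr=np.array(ctr,float)
    t=np.arange(-40,40.01,.5);L=np.arange(-14,14.1,.5)
    P=np.array([[c.px(ctr+a*x/1e3+l*y/1e3) for x in t] for y in L]).astype(np.float32)
    W=cv2.remap(im.astype(np.float32),P[...,0],P[...,1],cv2.INTER_CUBIC)
    g=W[...,1]-W[...,0];g=np.clip(g,0,None)*(W[...,1]>W[...,2]+3)
    rows=g.sum(1);l0=(rows*L).sum()/rows.sum()
    sel=abs(L-l0)<=1.5;pr=W[sel].mean(0)
    G=pr[:,1];B=pr[:,0];gg=(g[abs(L-l0)<=3].mean(0));on=np.where(gg>gg.max()*.5)[0];e0,e1=t[on[0]],t[on[-1]]
    m=(t>e0+2)&(t<e1-2);b=B[m]-np.percentile(B[m],30);b=np.clip(b-b.max()*.3,0,None);tb=(b*t[m]).sum()/b.sum()
    if show:
        for i in range(0,len(t),4): print(t[i],pr[i].astype(int),gg[i].astype(int))
    print('lat',l0.round(1),'ext',e0,e1,'mid',(e0+e1)/2,'bub',tb.round(2),'off',(tb-(e0+e1)/2).round(2))
E
python3 - <<'E'
from h import *
s0,t0,s1,t1=[cv2.imread(f'pics/{n}.png') for n in('scene0','top0','scene1','top1')]
bubble(s0,S,[.432,-.319,.04],1.551);bubble(t0,Tp,[.432,-.319,.04],1.551)
bubble(s1,S,[.5275,.052,.13],1.366,True)
E
```

```text
lat -0.6 ext -19.0 21.0 mid 1.0 bub 2.13 off 1.13
lat 0.0 ext -22.0 18.5 mid -1.75 bub -1.49 off 0.26
-40.0 [249 250 250] 0
-38.0 [250 251 250] 0
-36.0 [250 250 250] 0
-34.0 [249 250 250] 0
-32.0 [249 250 249] 0
-30.0 [249 249 249] 0
-28.0 [251 250 250] 0
-26.0 [254 254 254] 0
-24.0 [262 262 262] 0
-22.0 [249 245 248] 0
-20.0 [178 153 161] 0
-18.0 [60 71 63] 8
-16.0 [ -1 108  63] 98
-14.0 [ -7 186 116] 179
-12.0 [  5 232 155] 208
-10.0 [  4 224 146] 203
-8.0 [ -4 220 145] 206
-6.0 [ 10 220 157] 190
-4.0 [ 95 220 183] 116
-2.0 [182 227 213] 53
0.0 [210 235 226] 44
2.0 [153 246 223] 95
4.0 [ 49 237 189] 173
6.0 [  0 218 147] 201
8.0 [-27 205 124] 214
10.0 [-18 198 123] 199
12.0 [ -6 192 123] 183
14.0 [  6 199 135] 176
16.0 [  7 219 150] 192
18.0 [ -3 227 154] 213
20.0 [-12 220 146] 218
22.0 [-14 211 133] 210
24.0 [-12 134  78] 139
26.0 [-10  23  10] 33
28.0 [44 27 34] 0
30.0 [117 111 114] 0
32.0 [161 159 161] 0
34.0 [177 179 180] 0
36.0 [170 171 171] 0
38.0 [168 169 168] 0
40.0 [166 168 166] 0
lat -0.6 ext -15.5 24.5 mid 4.5 bub -0.44 off -4.94
```

Scene view: the green vial is centred around px (302,197), and the bubble sits about 5 mm off centre, away from the knob. In the top view the arm hides part of it. Next I'll lower onto the knob and turn it about 2.6 rad clockwise.

```bash
python3 -c "
from h import *
go(.5695,.2445,.102,4.072)"
```

```text
t 10.2 rv [-0.    -0.003 -0.003] mm [ -2.4  -2.8 109.7] yaw -2.215 p [0.566  0.2445 0.2117] w 0.0855 F [-0.3  0.3 -0.7] j7 1.68
```

```bash
python3 -m crank '[0,0,0,-2.4,-2.8,20,0, 0,0,0,-2.4,-2.8,55,0, 0,0,0,-2.4,-2.8,85,0, 0,0,0,-2.4,-2.8,100,0, 0,0,0,-2.4,-2.8,110,0]'; python3 -m crank '[0,0,0,0,0,0,0, 0,0,0,0,0,0,1, 0,0,0,0,0,0,1, 0,0,0,0,0,0,1, 0,0,0,0,0,0,1]'; python3 -c "
from h import *
go(.5695,.2445,.102,4.072);print(env.state()['grip_force'],env.state()['torque'])"
```

```text
time: 10.82
tool_pos: [0.57, 0.2447, 0.1022]
eef_rot: [[-0.603, -0.797, 0.0], [-0.797, 0.603, -0.002], [0.002, -0.001, -1.0]]
force: [0.6, -0.2, -0.1]
width: 0.0853
grip_force: 0.0
time: 11.45
tool_pos: [0.5704, 0.2451, 0.1045]
eef_rot: [[-0.603, -0.798, 0.002], [-0.798, 0.603, -0.001], [0.0, -0.002, -1.0]]
force: [-1.2, -1.0, 5.2]
width: 0.0381
grip_force: 59.7
t 11.45 rv [-0.002 -0.    -0.006] mm [1.1 0.4 2.5] yaw -2.217 p [0.5704 0.2451 0.1045] w 0.0381 F [-1.2 -1.   5.2] j7 1.62
59.72900569438934 [-0.11892936  0.55459006 -0.04386073]
```

```bash
python3 -m crank '[0,0,0.17,0,0,0,1, 0,0,0.34,0,0,0,1, 0,0,0.51,0,0,0,1, 0,0,0.68,0,0,0,1, 0,0,0.85,0,0,0,1]'; python3 -m crank '[0,0,0.17,0,0,0,1, 0,0,0.34,0,0,0,1, 0,0,0.51,0,0,0,1, 0,0,0.68,0,0,0,1, 0,0,0.85,0,0,0,1]'; python3 -m crank '[0,0,0.17,0,0,0,1, 0,0,0.34,0,0,0,1, 0,0,0.51,0,0,0,1, 0,0,0.68,0,0,0,1, 0,0,0.85,0,0,0,1]'; python3 -m crank '[0,0,0,0,0,0,1, 0,0,0,0,0,0,0, 0,0,0,0,0,0,0, 0,0,0,0,0,0,0, 0,0,0,0,0,0,0]'; python3 -m crank '[0,0,0,0,0,-10,0, 0,0,0,0,0,-30,0, 0,0,0,0,0,-60,0, 0,0,0,0,0,-90,0, 0,0,0,0,0,-90,0]'
python3 - <<'E'
from h import *
go(.5695,.2445,.102,1.5)
im=env.get_image('scene')[:,:,::-1];cv2.imwrite('pics/scene2.png',im);bubble(im,S,[.5275,.052,.132],1.366)
im=env.get_image('top')[:,:,::-1];cv2.imwrite('pics/top2.png',im)
E
```

```text
time: 12.08
tool_pos: [0.5706, 0.2448, 0.1045]
eef_rot: [[-0.998, -0.068, 0.002], [-0.068, 0.998, -0.002], [-0.002, -0.002, -1.0]]
force: [-1.3, -2.5, 4.1]
width: 0.0385
grip_force: 59.8
time: 12.7
tool_pos: [0.5705, 0.2443, 0.1045]
eef_rot: [[-0.71, 0.704, 0.002], [0.704, 0.71, -0.003], [-0.003, -0.001, -1.0]]
force: [-1.4, -2.8, 6.4]
width: 0.038
grip_force: 59.9
time: 13.32
tool_pos: [0.5701, 0.2442, 0.1045]
eef_rot: [[0.061, 0.998, 0.001], [0.998, -0.061, -0.003], [-0.003, 0.001, -1.0]]
force: [-4.7, -3.7, 7.5]
width: 0.0385
grip_force: 60.0
time: 13.95
tool_pos: [0.5703, 0.2449, 0.1033]
eef_rot: [[0.055, 0.998, 0.001], [0.998, -0.055, -0.002], [-0.002, 0.001, -1.0]]
force: [-0.2, -0.4, -0.3]
width: 0.0856
grip_force: 0.0
time: 14.58
tool_pos: [0.5717, 0.2462, 0.1982]
eef_rot: [[0.055, 0.998, 0.007], [0.998, -0.055, 0.001], [0.001, 0.007, -1.0]]
force: [0.6, -0.3, 0.4]
width: 0.0852
grip_force: 0.0
t 14.57 rv [ 0.007 -0.001  0.016] mm [-1.9 -2.8 96.1] yaw 1.516 p [0.5717 0.2462 0.1982] w 0.0852 F [ 0.6 -0.3  0.4] j7 -0.67
lat -1.4 ext -16.5 23.5 mid 3.5 bub 2.53 off -0.97
```

```bash
python3 -m crank '[0,0,0,-50,-5,-10,0, 0,0,0,-105,-12,-20,0, 0,0,0,-160,-20,-20,0, 0,0,0,-215,-30,-20,0, 0,0,0,-270,-40,-20,0]'; python3 -m crank '[0,0,0,-50,-5,0,0, 0,0,0,-105,-12,0,0, 0,0,0,-160,-20,0,0, 0,0,0,-215,-30,0,0, 0,0,0,-250,-40,0,0]';  python3 - <<'E'
from h import *
go(.5695,.2445,.2,1.5)
for k in range(2):
  for n,c in(('scene',S),('top',Tp)):
    im=env.get_image(n)[:,:,::-1];cv2.imwrite(f'pics/{n}3.png',im)
    for h in(.130,.132): bubble(im,c,[.5275,.052,h],1.366,n=='top' and k==1 and h==.13)
E
```

```text
time: 15.3
tool_pos: [0.5142, -0.0242, 0.2132]
eef_rot: [[0.055, 0.998, -0.0], [0.998, -0.055, -0.002], [-0.002, -0.0, -1.0]]
force: [1.5, -0.2, 0.6]
width: 0.0852
grip_force: 0.0
time: 15.92
tool_pos: [0.4599, -0.2727, 0.2134]
eef_rot: [[0.058, 0.998, -0.001], [0.998, -0.058, -0.002], [-0.002, -0.001, -1.0]]
force: [0.4, 0.5, 0.2]
width: 0.0853
grip_force: 0.0
t 15.93 rv [-0.001  0.002  0.013] mm [522.7  79.4  12.4] yaw 1.513 p [ 0.4599 -0.2727  0.2134] w 0.0853 F [0.4 0.5 0.2] j7 0.37
lat 0.1 ext -16.0 24.0 mid 4.0 bub 3.07 off -0.93
lat -1.3 ext -16.5 23.5 mid 3.5 bub 2.5 off -1.0
lat 0.1 ext -19.0 21.5 mid 1.25 bub 0.76 off -0.49
lat 0.4 ext -19.0 21.5 mid 1.25 bub 0.57 off -0.68
lat 0.1 ext -16.0 24.0 mid 4.0 bub 3.13 off -0.87
lat -1.3 ext -16.5 23.5 mid 3.5 bub 2.55 off -0.95
-40.0 [168 165 162] 0
-38.0 [167 165 163] 0
-36.0 [170 166 162] 0
-34.0 [171 166 164] 0
-32.0 [171 167 165] 0
-30.0 [170 166 164] 0
-28.0 [175 172 169] 0
-26.0 [163 160 157] 0
-24.0 [118 112 111] 0
-22.0 [55 46 48] 0
-20.0 [24 57 44] 32
-18.0 [ 23 104  76] 81
-16.0 [ 27 131  97] 103
-14.0 [ 27 135 100] 107
-12.0 [ 31 136 101] 103
-10.0 [ 29 135 100] 102
-8.0 [ 18 123  89] 99
-6.0 [ 16 104  75] 84
-4.0 [ 74 125 106] 55
-2.0 [137 161 150] 34
0.0 [156 177 168] 32
2.0 [150 174 164] 33
4.0 [122 165 145] 50
6.0 [ 61 131 104] 71
8.0 [ 12 101  72] 85
10.0 [ 21 111  82] 87
12.0 [ 26 127  95] 100
14.0 [ 30 135 100] 104
16.0 [ 33 135 100] 100
18.0 [ 28 139 103] 108
20.0 [ 23 120  86] 93
22.0 [16 64 45] 45
24.0 [24 20 19] 0
26.0 [98 92 92] 0
28.0 [155 151 149] 0
30.0 [171 168 165] 0
32.0 [168 165 161] 0
34.0 [166 164 160] 0
36.0 [166 163 160] 0
38.0 [166 162 160] 0
40.0 [168 163 161] 0
lat 0.0 ext -19.0 21.5 mid 1.25 bub 0.72 off -0.53
lat 0.4 ext -19.0 21.5 mid 1.25 bub 0.55 off -0.7
```

The top view with the arm clear gives a bubble offset of about -0.5 mm, and the scene view gives about -0.9 mm, so it is between the lines. Next I'll shut the fingers and go above the level at about -50 mm.

```bash
python3 -c "
from h import *
go(.518,.0045,.16,1.366)"
```

```text
t 16.12 rv [-0.     0.001  0.148] mm [277.3  41.3  53.3] yaw 1.514 p [ 0.4611 -0.27    0.2135] w 0.0853 F [-0.2 -0.7 -0.2] j7 0.37
```

```bash
python3 -m crank '[0,0,0.04,40,6,0,1, 0,0,0.08,90,13,0,1, 0,0,0.12,140,21,0,1, 0,0,0.148,190,28,0,1, 0,0,0.148,230,34,0,1]'; python3 -m crank '[0,0,0,30,0,0,1, 0,0,0,43,0,0,1, 0,0,0,43,0,25,1, 0,0,0,43,0,35,1, 0,0,0,43,0,40,1]';python3 -c "
from h import *
go(.518,.0045,.145,1.366)"
```

```text
time: 16.75
tool_pos: [0.5082, -0.0376, 0.2139]
eef_rot: [[0.197, 0.98, 0.001], [0.98, -0.197, -0.001], [-0.001, 0.001, -1.0]]
force: [1.0, -0.3, 0.5]
width: -0.0002
grip_force: 0.0
time: 17.38
tool_pos: [0.5166, -0.0005, 0.1733]
eef_rot: [[0.202, 0.979, -0.0], [0.979, -0.202, -0.002], [-0.002, 0.0, -1.0]]
force: [0.1, 0.1, 0.3]
width: -0.0003
grip_force: 0.0
t 17.38 rv [0.    0.002 0.001] mm [ 5.3  0.3 28.3] yaw 1.367 p [ 5.166e-01 -5.000e-04  1.733e-01] w -0.0003 F [0.1 0.1 0.3] j7 -0.35
```

```bash
python3 -m crank '[0,0,0,4,0,10,1, 0,0,0,4,0,20,1, 0,0,0,4,0,28,1, 0,0,0,4,0,33,1, 0,0,0,4,0,36,1]'; python3 -m crank '[0,0,0,0,0,1,1, 0,0,0,0,0,2,1, 0,0,0,0,0,3,1, 0,0,0,0,0,4,1, 0,0,0,0,0,4,1]'
```

```text
time: 18.0
tool_pos: [0.5178, 0.0038, 0.1375]
eef_rot: [[0.202, 0.979, 0.001], [0.979, -0.202, -0.002], [-0.002, 0.001, -1.0]]
force: [-0.7, 0.1, -0.2]
width: -0.0
grip_force: 0.0
time: 18.62
tool_pos: [0.5178, 0.0038, 0.1337]
eef_rot: [[0.202, 0.979, 0.001], [0.979, -0.202, -0.002], [-0.002, 0.001, -1.0]]
force: [0.2, 1.1, 0.5]
width: 0.0002
grip_force: 0.0
```

```bash
python3 -m crank '[0,0,0,0,0,0.5,1, 0,0,0,0,0,1,1, 0,0,0,0,0,1.5,1, 0,0,0,0,0,2,1, 0,0,0,0,0,2,1]'; python3 -m crank '[0,0,0,0,0,0.3,1, 0,0,0,0,0,0.6,1, 0,0,0,0,0,0.6,1, 0,0,0,0,0,0.6,1, 0,0,0,0,0,0.6,1]'
```

```text
time: 19.25
tool_pos: [0.5179, 0.0038, 0.1321]
eef_rot: [[0.202, 0.979, 0.001], [0.979, -0.202, -0.002], [-0.002, 0.001, -1.0]]
force: [-2.0, 0.5, 4.8]
width: 0.0001
grip_force: 2.1
time: 19.88
tool_pos: [0.5181, 0.0038, 0.1321]
eef_rot: [[0.202, 0.979, 0.002], [0.979, -0.202, -0.002], [-0.002, 0.002, -1.0]]
force: [-3.9, 0.3, 9.5]
width: -0.0001
grip_force: 4.6
```

```bash
python3 -m crank '[0,0,0,0,0,0.3,1, 0,0,0,0,0,0.6,1, 0,0,0,0,0,0.9,1, 0,0,0,0,0,0.9,1, 0,0,0,0,0,0.9,1]'; python3 -m crank '[0,0,0,0,0,0,1, 0,0,0,0,0,0,1, 0,0,0,0,0,0,1, 0,0,0,0,0,0,1, 0,0,0,0,0,0,1]'; python3 -m crank '[0,0,0,0,0,0,1, 0,0,0,0,0,0,1, 0,0,0,0,0,0,1, 0,0,0,0,0,0,1, 0,0,0,0,0,0,1]';python3 - <<'E'
from h import *
o=[]
for n,c in(('scene',S),('top',Tp)):
    im=env.get_image(n)[:,:,::-1]
    u,v=c.px([.5275,.052,.132]).astype(int);o.append(cv2.resize(im[v-30:v+30,u-40:u+40],(400,300),interpolation=cv2.INTER_CUBIC))
    try: bubble(im,c,[.5275,.052,.13],1.366)
    except Exception as e: print(n,e)
cv2.imwrite('pics/c4.png',np.hstack(o))
E
```

```text
time: 20.5
tool_pos: [0.5184, 0.0037, 0.1321]
eef_rot: [[0.202, 0.979, 0.003], [0.979, -0.202, -0.003], [-0.002, 0.003, -1.0]]
force: [-6.8, -0.7, 16.8]
width: -0.0004
grip_force: 8.1
time: 21.12
tool_pos: [0.5184, 0.0037, 0.1321]
eef_rot: [[0.202, 0.979, 0.003], [0.979, -0.202, -0.003], [-0.002, 0.003, -1.0]]
force: [-5.3, -0.5, 16.6]
width: 0.0002
grip_force: 8.1
time: 21.75
tool_pos: [0.5184, 0.0038, 0.1321]
eef_rot: [[0.202, 0.979, 0.003], [0.979, -0.202, -0.003], [-0.002, 0.003, -1.0]]
force: [-6.5, -1.2, 15.8]
width: -0.0002
grip_force: 8.1
lat -0.6 ext -15.5 24.0 mid 4.25 bub 3.6 off -0.65
lat -0.2 ext 3.5 21.5 mid 12.5 bub 6.14 off -6.36
```

View pics/c4.png

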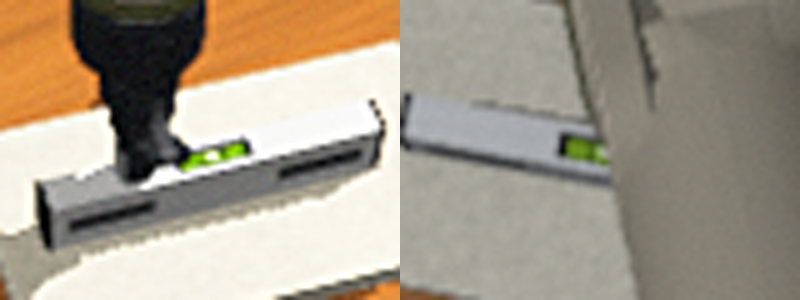

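The scene crop shows the shut fingers on the level's top beside the window, with the bubble near mid-vial at about (210,155), offset -0.65 mm. The top view is mostly hidden by the arm. The push is steady at about 16 N, so I'll hand in.

```bash
python3 -c "
from rig import env
print(env.sign_off())"
```

```text
the job is handed in; nothing more can be done
None
```

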